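# Clamp a hazel whistle with the sunken knob

## Task

Lay the hazel whistle with the red bands flat across the bed of the birch engraving clamp, between its open cork jaws and its brass fence, and let go of it. Then turn the small black knob sunk in the well clockwise, feeling for the resistance, until the jaws hold the whistle snugly against the fence with about 10 N, never crushing the whistle (20 N cracks it) nor leaning hard on the metal well. Take the hand away with the clamp tight, and leave the other whistles, the clay pig, the bell and the coin tray where they are.

Things in the scene. Friction and masses are not known exactly. Their poses are not given: they have to be found in the camera images.
- whistle_mid (a point): centre (half-way up) of the red-banded pale hazel whistle to be clamped: 160 mm long, 24 mm thick, 32 to 63 g, planed flat underneath (17 mm wide) so it does not roll; x axis along the stick, z up. It lies on the counter in a row with two darker plain whistles, in any of the three places, with at least 30 mm free beside its middle.
- whistle: the same red-banded whistle; origin on its underside, 12 mm below its centre
- block: the clamp: fixed birch block 200 (its x) x 170 (y) x 50 mm high, origin at the centre of its underside. Well and knob: axis at x = -48 mm, y = 0. Beyond it the bed, between two cork pads (near side) and the brass fence, two posts with flat faces at x = 56 to 64 mm, re-set daily. Pads and posts cover |y| = 44 to 72 mm, rise 25 mm above the bed; the middle 88 mm is free for fingers.
- bed (a point): centre of the bed on the block's top (block x = 39.5 mm, y = 0, 50 mm above the counter); axes as the block's. The whistle belongs here flat side down, its length along y, either end first, its centre within 18 mm of this point along y. The gap between pads and fence is 33 to 44 mm at the start; this point is at least 16 mm from either.
- well: aluminium cup lining the round well: inner diameter 72 mm, mouth 50.5 mm and inner floor 16 mm above the counter; origin on the knob's axis 14 mm above the counter. Fingers must be partly closed to enter (an opening of about 26 mm suits). More than 20 N on it is too much.
- knob_top (a point): centre of the knob's top, on its vertical turning axis, 44 mm above the counter (6 mm below the well's mouth). The knob is a black upright bar 26 mm long, 10 mm thick, 22 mm tall, its underside 6 mm above the well's floor; its length is this point's x axis, so it is pinched across the y axis. White mark near one end.
- knob (a joint): knob angle in rad, growing clockwise from above, 0 to 4.2, at the start 0 to 0.4; at 0 its length is along the block's x axis. It stays where left. Moves the jaws 8 mm per rad towards the fence. A firm hold comes 1.3 to 2.8 rad from the start, depending on the fence: regrip. Free turning takes about 0.22 N m. See jaw.
- jaw: sliding carriage of the cork pads; origin on the block's top midway between the pads, level with their unpressed faces: block x = 20 mm at knob angle 0. The pads are sprung, 5 N per mm: once the whistle is caught on the fence, the squeeze climbs 40 N and the turning torque 0.32 N m per rad, so 10 N comes 0.25 rad later, at 0.08 N m above free turning.
- pig: chipped blue clay pig whistle, about 95 mm long, 65 mm tall, loose; leave alone
- bell: brass push-button desk bell, 84 mm across, 54 mm tall, loose; leave alone
- tray: aluminium coin tray 150 x 100 x 22 mm, loose; leave alone
- plain_a: dark plain whistle, same shape as the banded one, origin on its underside; leave alone
- plain_b: dark plain whistle, same shape as the banded one, origin on its underside; leave alone

How it is judged:
By the outcome, as a careful person would: the job done as asked, in the order asked, and still so for the second after the job is handed in, with the robot touching nothing.
It also fails if it takes over 72 s, if anything falls off the work surface, if the arm or the gripper's body presses on something with over 40 N, if the wrist force passes 120 N, or if a joint passes its speed limit or range.

## Robot

A 6-joint arm with a two-finger parallel gripper is mounted at the origin on the work surface. World frame = base frame: x ahead of the robot, y to its left, z up, the work surface at z = 0. Lengths are in mm, angles in rad, forces in N, time in s.
With the tool pointing down it reaches from about 325 to 900 mm from the base axis. Payload 6.1 kg.
Tool frame: the origin (TCP) lies at the very end of the fingers, on their centre line; the grasp point (between the pads) lies 19 mm behind it; x points along the fingers, y is the direction in which the jaws open and shut, and the axes are right-handed (so a half turn about x gives the same grasp; the last joint's range is limited). The gripper opens to 85 mm and grips with 20 to 120 N. Pads are 22 mm wide; open, the fingers measure 114 mm over their backs; the gripper's body (76 mm by 85 mm) begins 54 mm behind the grasp point. The pads swing forward as they close: fully open they stand 13 mm farther back than shut.
Start: joints at [-1.24, 0.22, 1.526, -0, 1.395, -0.126], TCP at [275.666, -560.913, 231.3] pointing down, gripper open.
Joint ranges: [-2.98, 2.98], [-0.91, 2.08], [0.09, 2.57], [-1.24, 4.39], [0.2, 2.65], [-2.68, 2.68]. Speed limits (rad/s): [2.57, 2.57, 3.01, 3.14, 3.14, 3.14].

## Interface

Orientations are given as a unit quaternion [x, y, z, w].
In Python, from cell import arm gives the robot as it stands. Calls block until the motion is done:
- arm.move_pose(position, orientation): joint-space move of the TCP to a pose.
- arm.line_to(position, rot=None, v=150, max_force=None): straight line of the TCP; rot=None keeps the orientation; v is the mean speed in mm/s. With max_force (N) it stops when the force on the tool has changed by that much, and returns True; else False.
- arm.set_joints(angles): joint-space move.
- arm.gripper_to(opening): finger opening in mm; the grip force is fixed at half the most; returns when the fingers have stopped.
- arm.pause(seconds).
- arm.solve_ik(position, orientation): joint angles nearest the present ones, or None.
- arm.snapshot(name): name is "scene" or "top"; returns a dict with "img" (480x640x3 uint8, red, green, blue), "fx", "fy", "cx", "cy" (pixels), "dist" ([k1, k2, p1, p2, k3] as OpenCV has them; the pictures are not rectified), "position" and "attitude" of the camera in the world. Camera axes: x right, y up, looking along -z (the intrinsics and any distortion apply to the point x, -y, -z); pixel columns grow to the right and rows downward; lengths in mm; the calibration is good to about 2 mm. A picture is of the moment at which its call begins. There is no depth.
A pose or a line that the arm cannot do raises arm.Unreachable and nothing moves.
- arm.sign_off(): hands the job in, once; it reports no verdict.
Readings, each from a call of its own:
- arm.get_time_s(): time.
- arm.get_joint_pos(): joint angles.
- arm.get_joint_vel(): joint speeds.
- arm.get_joint_torque(): joint torques, N m.
- arm.get_eef_pos(): TCP position.
- arm.get_ee_rot(): TCP orientation.
- arm.get_force(): force on the tool from outside, world axes, zero at the start.
- arm.get_wrist_torque(): the same for the moment, N m.
- arm.get_gripper_width(): finger opening in mm.
Only numpy, scipy, OpenCV 4.12 (cv2) and the standard library are available. Lean on these libraries where they do the work, as an engineer would, in place of code of your own. Each camera call takes 0.05 s, during which the arm holds its last target. There are 200 camera calls.

## Working session

There is one attempt and no reset: what is moved stays moved. The work goes in short steps, each a Python script; the robot and the scene stay as the last script left them, time stands still between calls to the robot, and variables do not carry over. Pictures are saved under pics/ and viewed, about 8 in all and at most 12, crops included, and the job is handed in when it is done.

```bash
ls; mkdir -p pics
python3 - <<'E'
from cell import arm
import cv2, json, numpy as np
for n in("scene","top"):
    s=arm.snapshot(n); cv2.imwrite(f"pics/{n}0.png",s["img"][:,:,::-1])
    print({k:v for k,v in s.items() if k!="img"})
print(arm.get_time_s(),arm.get_ee_rot(),arm.get_force(),arm.get_wrist_torque())
E
```

```text
pics
{'fx': 438.5340382818402, 'fy': 438.5340382818402, 'cx': 317.0408446435965, 'cy': 242.16508168459552, 'dist': array([0.01038018, 0.        , 0.        , 0.        , 0.        ]), 'position': array([1161.23027062,   84.80850994,  771.83756583]), 'attitude': array([0.20411433, 0.24274172, 0.7168326 , 0.62093866])}
{'fx': 608.9873401542744, 'fy': 608.9873401542744, 'cx': 326.52733432689394, 'cy': 240.23132053792636, 'dist': array([-0.01836081,  0.        ,  0.        ,  0.        ,  0.        ]), 'position': array([ 362.79730064,    5.78638626, 1479.37025519]), 'attitude': array([-0.05335333,  0.07036472,  0.70997151, -0.69867209])}
0.1 [-0.68867498 -0.16071874  0.68882045 -0.1594448 ] [0.26438268 0.08766636 0.51884189] [ 0.00473214  0.04123779 -0.04142713]
```

View pics/top0.png

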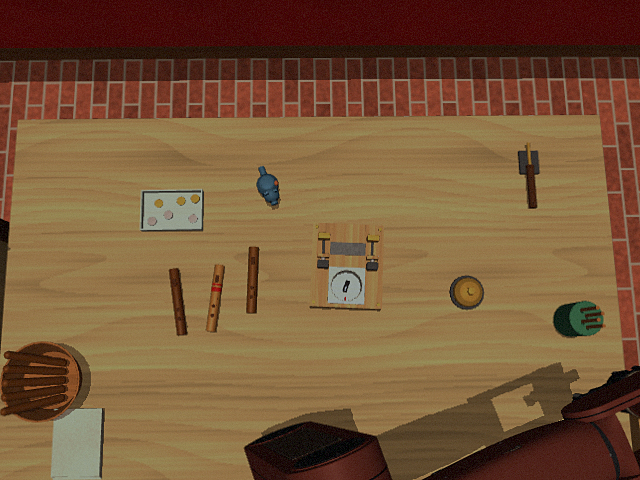

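View pics/scene0.png

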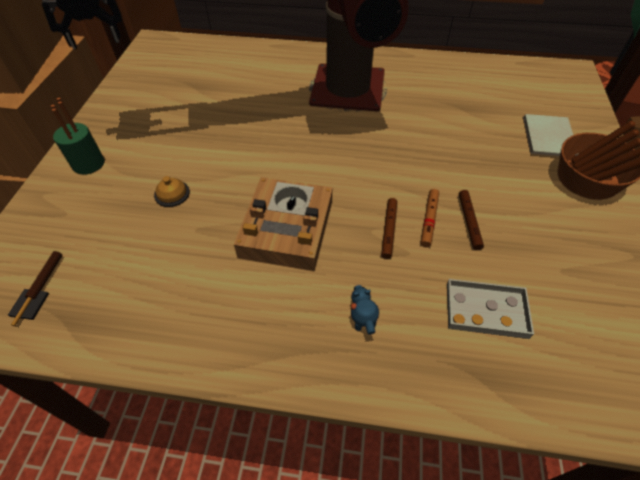

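The banded whistle is in the middle of its row at top-view (215,298). The block is at (347,267) with its knob at (347,287), and the fence is on the +x side.

```bash
cat > h.py <<'E'
from cell import arm
import cv2, numpy as np
from scipy.spatial.transform import Rotation as R
def cam(n):
    s=arm.snapshot(n); s["K"]=np.array([[s["fx"],0,s["cx"]],[0,s["fy"],s["cy"]],[0,0,1]]); return s
def cast(s,px,z):
    u=cv2.undistortPoints(np.float64(px).reshape(-1,1,2),s["K"],s["dist"])[:,0]
    d=R.from_quat(s["attitude"]).apply(np.c_[u[:,0],-u[:,1],-np.ones(len(u))])
    return s["position"]+d*((z-s["position"][2])/d[:,2])[:,None]
def proj(s,P):
    q=R.from_quat(s["attitude"]).inv().apply(np.float64(P).reshape(-1,3)-s["position"])*[1,-1,-1]
    return cv2.projectPoints(q,np.zeros(3),np.zeros(3),s["K"],s["dist"])[0][:,0]
def down(yaw): # tool x down, jaw (tool y) along world direction yaw
    x=np.array([0,0,-1.]); y=np.array([np.cos(yaw),np.sin(yaw),0]); return R.from_matrix(np.c_[x,y,np.cross(x,y)]).as_quat()
def crop(s,name,x0,x1,y0,y1,k):
    cv2.imwrite(f"pics/{name}.png",cv2.resize(s["img"][y0:y1,x0:x1,::-1],None,fx=k,fy=k,interpolation=cv2.INTER_CUBIC))
E
python3 - <<'E'
from h import *
t=cam("top"); s=cam("scene")
a=cv2.resize(t["img"][215:315,300:390],None,fx=6,fy=6,interpolation=2)
b=cv2.resize(s["img"][170:275,230:340],None,fx=5.7,fy=5.7,interpolation=2)[:600]
h=min(a.shape[0],b.shape[0]);im=np.hstack([a[:h],b[:h]]);print(im.shape)
cv2.imwrite("pics/a.png",cv2.resize(a,None,fx=1,fy=1)[:,:,::-1]);cv2.imwrite("pics/b.png",b[:,:,::-1])
for n,c,z,(x0,x1,y0,y1) in(("top",t,24,(195,240,255,345)),("scene",s,24,(415,445,180,255))):
    hsv=cv2.cvtColor(c["img"],cv2.COLOR_RGB2HSV)[y0:y1,x0:x1].astype(int)
    red=(((hsv[...,0]<6)|(hsv[...,0]>174))&(hsv[...,1]>190)&(hsv[...,2]>100))
    p=np.argwhere(red)[:,::-1]+[x0,y0]
    print(n,len(p),p.mean(0),cast(c,p.mean(0),z))
c=cv2.resize(t["img"][255:345,160:270],None,fx=6,fy=6,interpolation=2);cv2.imwrite("pics/c.png",c[:,:,::-1])
E
```

```text
(598, 1167, 3)
top 45 [215.51111111 287.51111111] [[509.30557563 235.35182756  24.        ]]
scene 32 [429.34375 220.875  ] [[512.39744427 233.29025438  24.        ]]
```

View pics/a.png

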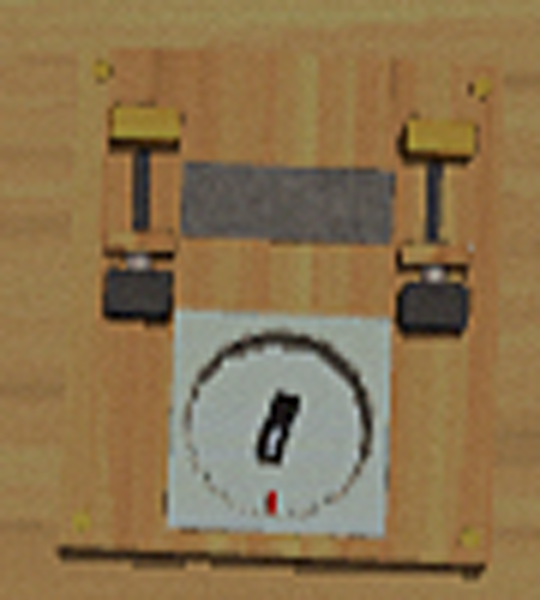

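View pics/b.png

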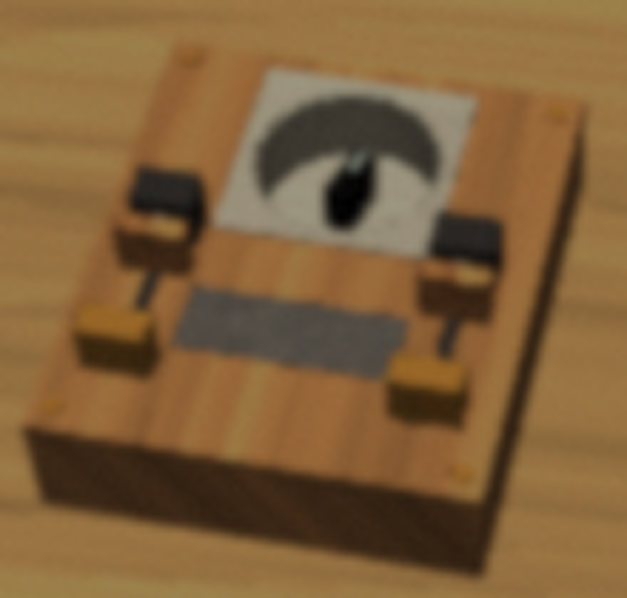

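View pics/c.png

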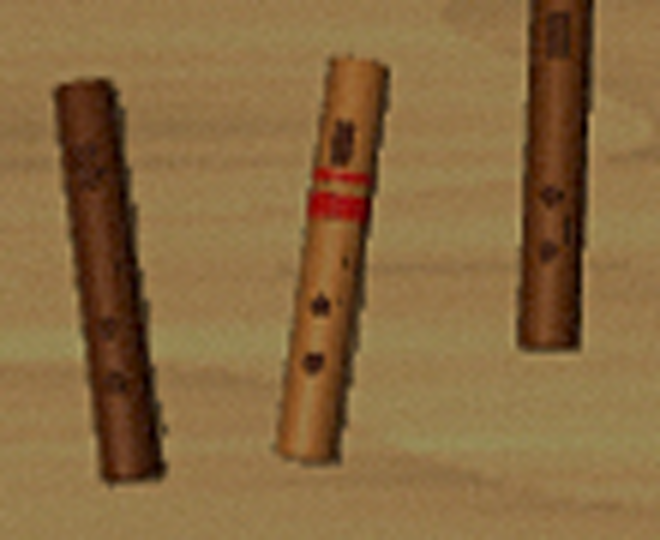

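Crop a shows the top-plate screws at (101,70), (480,87), (470,538) and (80,522), and the knob pointing slightly right of up, with its white end near the red mark. Crop b shows the same screws at (190,57), (560,113), (460,475) and (50,407). In crop c the whistle runs from (361,61) to (308,459).

Run:
```python
from h import *
t=cam("top"); s=cam("scene")
f=lambda p,k,o:(np.array(p,float)+.5)/k-.5+o
for n,c,k,o,sc,pl,kn in(("top",t,6,(300,215),[(101,70),(480,87),(470,538),(80,522)],[(175,310),(391,318),(385,534),(167,526)],[(288,393),(268,462)]),
  ("scene",s,5.7,(230,170),[(460,475),(50,407),(190,57),(560,113)],[(420,257),(217,224),(268,68),(478,97)],None)):
    A=cast(c,f(sc,k,o),50); P=cast(c,f(pl,k,o),50.5)
    d=(A[0]+A[1]-A[2]-A[3])[:2] ; 
    print(n,"screws" ,A[:,:2].round(1).tolist(),"c",A.mean(0).round(1),"yaw",np.arctan2(d[1],d[0]))
    d2=(P[0]+P[1]-P[2]-P[3])[:2]
    print("plate c",P.mean(0).round(1),"yaw",np.arctan2(d2[1],d2[0]))
    if kn: K=cast(c,f(kn,k,o),44);d=(K[0]-K[1]);print("knob",K.mean(0),"ang",np.arctan2(d[1],d[0]),np.hypot(*d[:2]))
# whistle by colour vs. table: Lab difference in each view
W=cast(t,f([(333,58),(388,65),(277,455),(338,463)],6,(160,255)),12)
a,b=(W[0]+W[1])/2,(W[2]+W[3])/2;print("whistle top",(a+b)/2,np.arctan2(*(a-b)[1::-1]),np.hypot(*(a-b)[:2]))
c=cv2.resize(s["img"][180:280,370:490],None,fx=6,fy=6,interpolation=2);cv2.imwrite("pics/d.png",c[:,:,::-1])
# top pads/fence faces
for z,p in((75,[(145,142),(439,158)]),(75,[(139,268),(434,282)]),(75,[(140,236),(433,246)])): print(z,cast(t,f(p,6,(300,215)),z).round(1).tolist())
```

```text
top screws [[649.9, -7.5], [640.9, -158.7], [461.4, -148.9], [470.1, 3.5]] c [555.6 -77.9  50. ] yaw -0.05780322845905527
plate c [508.2 -75.4  50.5] yaw -0.05590428826922297
knob [506.49881883 -75.0878837   44.        ] ang -0.30462628766546346 28.442438347228855
scene screws [[653.3, -10.2], [644.0, -162.2], [462.7, -150.8], [473.0, 1.8]] c [558.2 -80.3  50. ] yaw -0.06455972738624444
plate c [509.8 -77.8  50.5] yaw -0.06906277654656517
whistle top [486.13467521 237.46641761  12.        ] -0.11959306245536971 159.69700823605928
75 [[616.0, -24.0, 75.0], [608.0, -138.8, 75.0]]
75 [[566.3, -20.8, 75.0], [559.1, -135.4, 75.0]]
75 [[578.8, -21.4, 75.0], [573.2, -135.4, 75.0]]
```

View pics/d.png

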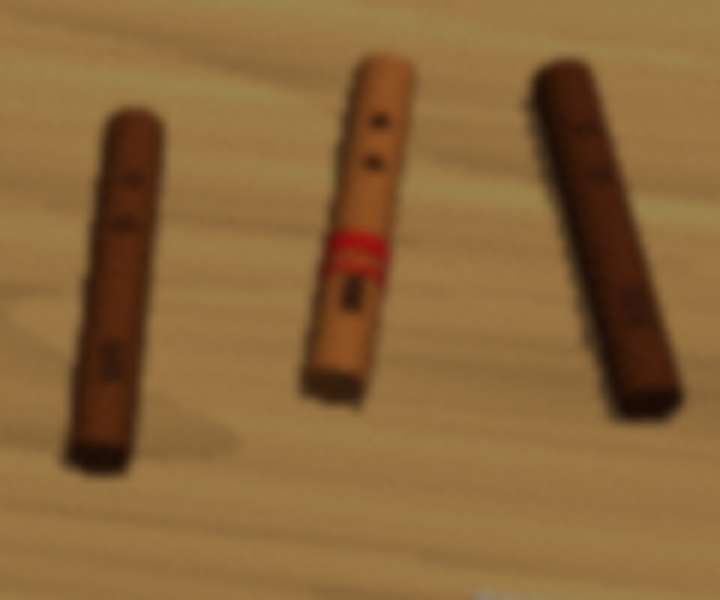

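```bash
cat >> h.py <<'E'
BY=-0.061; B=np.array([556.9,-79.1]); UX=np.array([np.cos(BY),np.sin(BY)]); UY=np.array([-UX[1],UX[0]])
BED=B+39.5*UX; WELL=B-48*UX; WH=np.array([487.1,236.4]); WY=-0.12
E
python3 - <<'E'
from h import *
print(BED,WELL)
for n,p,ys in(("pick",[*WH,60],[WY+np.pi/2,WY-np.pi/2]),("place",[*BED,110],[BY,BY+np.pi]),("well",[*WELL,80],BY-np.pi/2-np.arange(-3.4,3.41,.4))):
    for y in ys:
        q=arm.solve_ik(p,down(y)); print(n,round(y,2),round(BY-np.pi/2-y,2) if n=="well" else "",None if q is None else np.round(q,2))
E
```

```text
[596.32653304 -81.50800599] [508.98927631 -76.17381551]
pick 1.45  [ 0.31  0.21  1.88 -0.    1.05 -1.14]
pick -1.69  [ 0.31  0.21  1.88 -0.    1.05  2.  ]
place -0.06  [-0.27  0.28  1.69 -0.    1.17 -0.21]
place 3.08  None
well 1.77 -3.4 [-0.3   0.12  1.94 -0.    1.08 -2.07]
well 1.37 -3.0 [-0.3   0.12  1.94 -0.    1.08 -1.67]
well 0.97 -2.6 [-0.3   0.12  1.94 -0.    1.08 -1.27]
well 0.57 -2.2 [-0.3   0.12  1.94 -0.    1.08 -0.87]
well 0.17 -1.8 [-0.3   0.12  1.94 -0.    1.08 -0.47]
well -0.23 -1.4 [-0.3   0.12  1.94 -0.    1.08 -0.07]
well -0.63 -1.0 [-0.3   0.12  1.94 -0.    1.08  0.33]
well -1.03 -0.6 [-0.3   0.12  1.94 -0.    1.08  0.73]
well -1.43 -0.2 [-0.3   0.12  1.94 -0.    1.08  1.13]
well -1.83 0.2 [-0.3   0.12  1.94 -0.    1.08  1.53]
well -2.23 0.6 [-0.3   0.12  1.94 -0.    1.08  1.93]
well -2.63 1.0 [-0.3   0.12  1.94 -0.    1.08  2.33]
well -3.03 1.4 None
well -3.43 1.8 None
well -3.83 2.2 None
well -4.23 2.6 [-0.3   0.12  1.94 -0.    1.08 -2.35]
well -4.63 3.0 [-0.3   0.12  1.94 -0.    1.08 -1.95]
well -5.03 3.4 [-0.3   0.12  1.94 -0.    1.08 -1.55]
```

Run:
```python
from h import *
q=down(WY+np.pi/2)
arm.gripper_to(50)
arm.move_pose([*WH,110],q); f0=arm.get_force()
arm.line_to([*WH,25],v=150)
print("hit",arm.line_to([*WH,4],v=40,max_force=5),arm.get_eef_pos(),arm.get_force()-f0)
arm.gripper_to(18); print(arm.get_gripper_width(),arm.get_force()-f0)
arm.line_to([*WH,130],v=150)
print(arm.get_gripper_width(),arm.get_force()-f0,arm.get_time_s())
arm.move_pose([*BED,130],down(BY))
t=cam("top");s=cam("scene");crop(s,"e",220,360,90,280,3);print(arm.get_time_s(),arm.get_eef_pos())
crop(t,"f",300,390,200,300,6)
```

```text
hit False [487.0261628  236.37377061   3.85664227] [ 0.57380791  0.95903567 -0.23671996]
21.434544327330713 [ 0.02016596 -0.07328286  3.66250933]
21.71801278654232 [-0.37205684  0.63342998  0.09097365] 6.4083
7.775 [596.16442064 -80.06074103 129.76946537]
```

View pics/e.png

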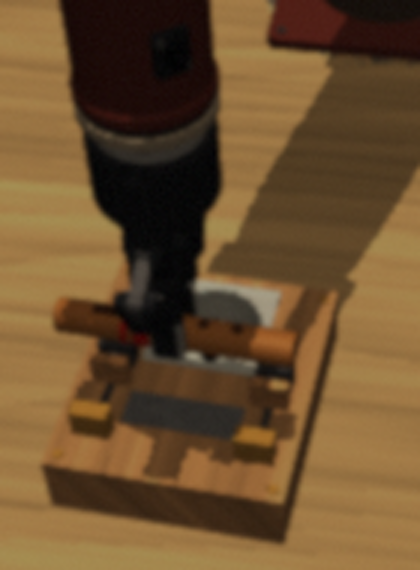

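The whistle is held level and roughly along block y. I'll lower it to just above the posts and check it there.

Run:
```python
from h import *
arm.line_to([*BED,84],rot=down(BY),v=100); arm.pause(.3)
print(arm.get_eef_pos(),arm.get_time_s())
t=cam("top");s=cam("scene")
a=cv2.resize(t["img"][215:305,305:395],None,fx=4.4,fy=4.4,interpolation=2);b=cv2.resize(s["img"][170:270,230:330],None,fx=3.96,fy=3.96,interpolation=2)
cv2.imwrite("pics/g.png",np.hstack([a,b])[:,:,::-1])
```

```text
[596.79570676 -81.6531369   84.73791118] 8.6833
```

View pics/g.png

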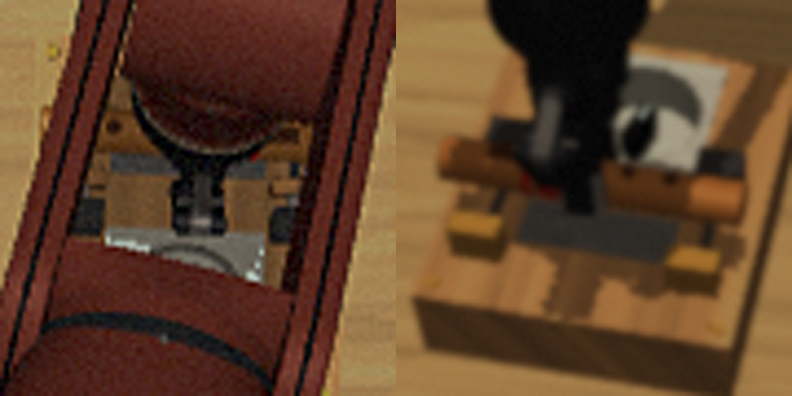

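It is parallel to the fence and centred over the bed, so I'll lower it gently.

Run:
```python
from h import *
f0=arm.get_force()
h=arm.line_to([*BED,53.5],rot=down(BY),v=40,max_force=6)
p=arm.get_eef_pos();print(h,p,arm.get_force()-f0,arm.get_time_s())
```

```text
True [595.73254484 -81.34234627  54.57506881] [0.43866777 0.3978426  5.03585222] 9.475
```

Run:
```python
from h import *
p=arm.get_eef_pos()
arm.gripper_to(45); print(arm.get_gripper_width())
arm.line_to([p[0],p[1],130],v=120)
# go over the well, out of scene camera's way
arm.move_pose([WELL[0]-120,WELL[1]-150,200],down(BY+np.pi/2-.24)); arm.gripper_to(26)
print(arm.get_time_s())
t=cam("top");s=cam("scene")
a=cv2.resize(t["img"][215:315,305:395],None,fx=4.4,fy=4.4,interpolation=2);b=cv2.resize(s["img"][170:270,230:330],None,fx=4.4,fy=4.4,interpolation=2)
cv2.imwrite("pics/i.png",np.hstack([a,b])[:,:,::-1])
```

```text
45.125446948327244
12.4917
```

View pics/i.png

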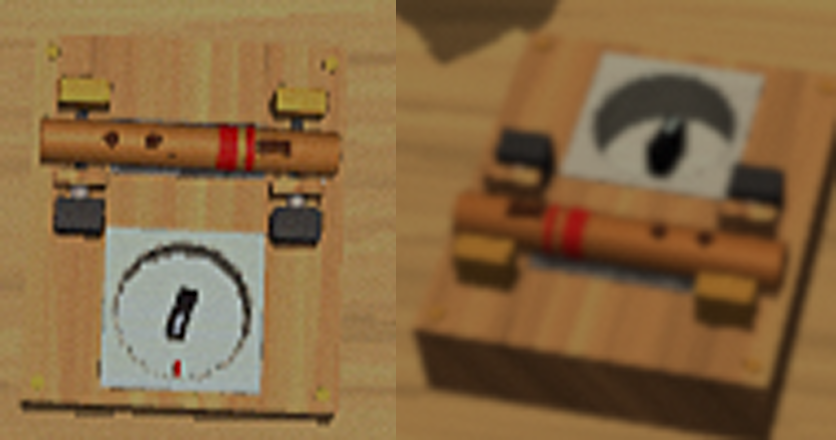

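The whistle lies flat between the pads and the fence, spanning (40,140) to (338,158), centred and free. Next, grip the knob and start turning in steps.

Run:
```python
from h import *
q=down(BY+np.pi/2-.244)
arm.move_pose([*WELL,110],q); arm.line_to([*WELL,70],rot=q,v=100); arm.pause(.2)
f0=arm.get_force();m0=arm.get_wrist_torque()
print("hit",arm.line_to([*WELL,23],v=50,max_force=5),arm.get_eef_pos(),arm.get_force()-f0)
arm.gripper_to(6); arm.pause(.2)
print(arm.get_gripper_width(),arm.get_force()-f0,arm.get_wrist_torque()-m0,arm.get_eef_pos(),arm.get_joint_pos().round(3) if hasattr(arm.get_joint_pos(),'round') else arm.get_joint_pos(),arm.get_time_s())
print("base",f0,m0)
np.save("base.npy",[f0,m0])
```

```text
hit False [509.33313618 -76.28303873  23.34602563] [-0.61109603  1.59189555  1.22399665]
8.808856044358446 [-0.21249998  1.16273439  4.57113615] [-0.12213486 -0.08095145  0.02129874] [509.63820741 -76.4220858   23.59788314] [-0.302  0.218  1.96  -0.     0.962 -1.568] 15.7833
base [ 0.66895358 -1.51252484 -0.06602862] [ 0.01382463 -0.00759532  0.045682  ]
```

```bash
cat >> h.py <<'E'
def turn(qn,d,pause=.12,n=4):
    qn=np.array(qn,float); qn[5]+=d; arm.set_joints(qn); arm.pause(pause)
    M=np.mean([arm.get_wrist_torque() for _ in range(n)],0); return qn,M
E
python3 - <<'E'
from h import *
f0,m0=np.load("base.npy"); q=np.array(arm.get_joint_pos()); np.save("q0.npy",q); T=[]
for d in [.1]*8:
    q,M=turn(q,d); F=arm.get_force()-f0; T.append((q[5]-np.load("q0.npy")[5],*(M-m0).round(3),*F.round(1),arm.get_joint_pos()[5]-q[5]))
print(np.array(T).round(3),arm.get_gripper_width(),arm.get_time_s())
np.save("q.npy",q)
E
```

```text
[[ 1.00e-01 -1.68e-01 -3.10e-02 -2.35e-01 -1.00e+00  4.00e-01  2.30e+00
  -2.00e-03]
 [ 2.00e-01 -3.60e-01  5.30e-02 -2.28e-01 -1.00e+00 -1.00e+00  2.60e+00
  -3.00e-03]
 [ 3.00e-01 -4.94e-01  1.82e-01 -1.81e-01 -1.70e+00 -2.10e+00  3.60e+00
  -3.00e-03]
 [ 4.00e-01 -8.23e-01  3.72e-01 -1.39e-01 -2.30e+00 -2.90e+00  4.70e+00
  -3.00e-03]
 [ 5.00e-01 -8.71e-01  4.35e-01 -2.90e-01 -4.00e+00 -3.20e+00  4.20e+00
  -2.00e-03]
 [ 6.00e-01 -9.41e-01  4.87e-01 -2.29e-01 -3.50e+00 -3.40e+00  4.10e+00
  -2.00e-03]
 [ 7.00e-01 -9.87e-01  5.50e-01 -2.66e-01 -4.00e+00 -4.40e+00  4.40e+00
  -2.00e-03]
 [ 8.00e-01 -9.90e-01  5.94e-01 -2.42e-01 -4.60e+00 -4.20e+00  5.00e+00
  -2.00e-03]] 8.749060370875831 18.7167
```

Run:
```python
from h import *
f0,m0=np.load("base.npy")
y=R.from_quat(arm.get_ee_rot()).as_matrix()[:,1]; print("jaw yaw",np.arctan2(y[1],y[0]),"start",BY+np.pi/2-.244)
print("tau",np.round(arm.get_joint_torque(),2),arm.get_eef_pos())
print(np.std([arm.get_wrist_torque() for _ in range(10)],0),arm.get_time_s())
t=cam("top");s=cam("scene")
a=cv2.resize(t["img"][215:315,305:395],None,fx=4.4,fy=4.4,interpolation=2);b=cv2.resize(s["img"][170:270,230:330],None,fx=4.4,fy=4.4,interpolation=2)
cv2.imwrite("pics/j.png",np.hstack([a,b])[:,:,::-1])
```

```text
jaw yaw 0.46800472286546707 start 1.2657963267948966
tau [  3.3  -39.49 -30.07   1.63  -0.56  -0.21] [509.20993892 -76.89812364  23.58975363]
[0.00000000e+00 0.00000000e+00 2.77555756e-17] 18.7167
```

View pics/j.png

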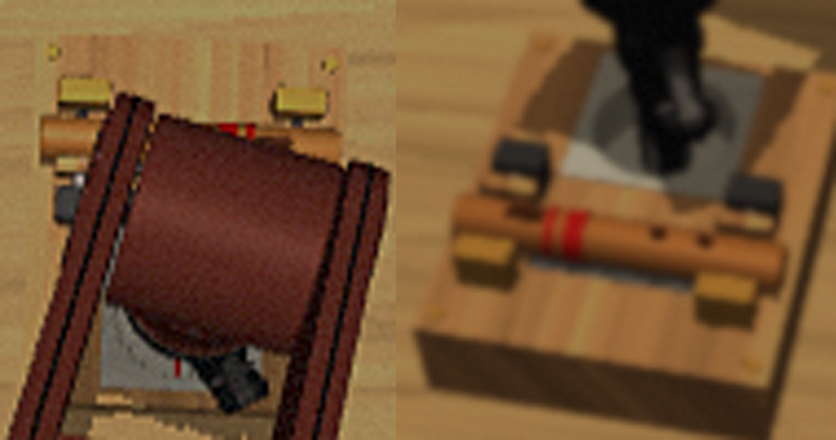

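Clockwise is confirmed: the tool yaw fell by 0.8 and the pads moved towards the fence. Free torque is about 0.23. I'll continue with averaged samples.

```bash
cat >> h.py <<'E'
def meas(n=8):
    f,m=np.load("base.npy"); M=[];F=[];J=[]
    for _ in range(n): arm.pause(.03); M.append(arm.get_wrist_torque()-m); F.append(arm.get_force()-f); J.append(arm.get_joint_torque()[5])
    return [np.mean(M,0)[2],np.std(M,0)[2]/n**.5,*np.mean(F,0),np.mean(J)]
E
python3 - <<'E'
from h import *
q=np.load("q.npy"); z=np.load("q0.npy")[5]; T=[]
for d in [.1,.1,.05,.05,.05,.05,.05,.05]:
    q[5]+=d; arm.set_joints(q); arm.pause(.05); T.append([q[5]-z]+meas())
    if abs(T[-1][1])>.30: break
np.save("q.npy",q); print(np.array(T).round(3),arm.get_time_s())
E
```

```text
[[ 0.9   -0.27   0.01  -4.771 -4.336  5.042 -0.211]
 [ 1.    -0.257  0.008 -5.065 -4.273  5.618 -0.211]
 [ 1.05  -0.155  0.013 -5.228 -3.983  5.251 -0.11 ]
 [ 1.1   -0.147  0.008 -5.296 -4.25   5.451 -0.103]
 [ 1.15  -0.145  0.007 -5.765 -4.276  6.015 -0.102]
 [ 1.2   -0.154  0.013 -5.701 -4.076  5.997 -0.102]
 [ 1.25  -0.16   0.009 -6.03  -4.561  6.145 -0.103]
 [ 1.3   -0.153  0.01  -5.895 -4.341  6.721 -0.103]] 23.35
```

The resting torque scales with step size, so it is a residual and not the turning torque. I'll look at the time profile right after a small step.

Run:
```python
from h import *
q=np.load("q.npy"); f,m=np.load("base.npy")
def ser(n,dt):
    o=[]
    for _ in range(n):
        o.append((round(arm.get_time_s(),3),round(arm.get_wrist_torque()[2]-m[2],3),round(arm.get_joint_torque()[5],3),round((arm.get_joint_pos()[5]-q[5])*1e3,2),round(arm.get_joint_vel()[5],4))); arm.pause(dt)
    return o
print(ser(1,.01))
for d in(.02,.02):
    q[5]+=d; arm.set_joints(q); print(d,*ser(6,.02),sep="\n")
np.save("q.npy",q)
```

```text
[(23.35, np.float64(-0.136), np.float64(-0.103), np.float64(-2.31), np.float64(0.0006))]
0.02
(23.608, np.float64(0.017), np.float64(0.121), np.float64(-2.49), np.float64(-0.0035))
(23.625, np.float64(0.068), np.float64(0.104), np.float64(-2.55), np.float64(-0.0018))
(23.642, np.float64(0.051), np.float64(0.093), np.float64(-2.59), np.float64(-0.003))
(23.658, np.float64(0.017), np.float64(0.087), np.float64(-2.6), np.float64(-0.0001))
(23.675, np.float64(0.009), np.float64(0.084), np.float64(-2.57), np.float64(-0.0011))
(23.692, np.float64(-0.012), np.float64(0.082), np.float64(-2.59), np.float64(0.0006))
0.02
(23.958, np.float64(-0.013), np.float64(0.131), np.float64(-2.54), np.float64(-0.0019))
(23.975, np.float64(0.03), np.float64(0.113), np.float64(-2.57), np.float64(-0.0007))
(23.992, np.float64(0.031), np.float64(0.103), np.float64(-2.56), np.float64(-0.0016))
(24.008, np.float64(-0.003), np.float64(0.097), np.float64(-2.6), np.float64(-0.0008))
(24.025, np.float64(0.067), np.float64(0.093), np.float64(-2.61), np.float64(0.0005))
(24.042, np.float64(0.023), np.float64(0.092), np.float64(-2.61), np.float64(0.0002))
```

Run:
```python
from h import *
q=np.load("q.npy"); f,m=np.load("base.npy"); z=np.load("q0.npy")[5]
for i in range(6):
    q[5]+=.006; arm.set_joints(q); r=[]
    for _ in range(3): r.append((arm.get_wrist_torque()[2]-m[2],arm.get_joint_torque()[5],(arm.get_joint_pos()[5]-q[5])*1e3)); arm.pause(.02)
    print(round(q[5]-z,3),round(arm.get_time_s(),2),np.round([x[1] for x in r],3),np.mean(r,0).round(3))
np.save("q.npy",q)
print(arm.get_gripper_width())
t=cam("top");s=cam("scene");crop(s,"k",235,335,190,260,7)
```

```text
1.346 24.36 [0.17  0.165 0.162] [ 0.127  0.165 -2.687]
1.352 24.66 [0.167 0.162 0.16 ] [ 0.104  0.163 -2.7  ]
1.358 24.96 [0.166 0.162 0.159] [ 0.128  0.162 -2.715]
1.364 25.26 [0.166 0.162 0.159] [ 0.116  0.162 -2.698]
1.37 25.56 [0.166 0.162 0.159] [ 0.104  0.162 -2.686]
1.376 25.86 [0.166 0.162 0.159] [ 0.13   0.162 -2.668]
8.565751414755956
```

View pics/k.png

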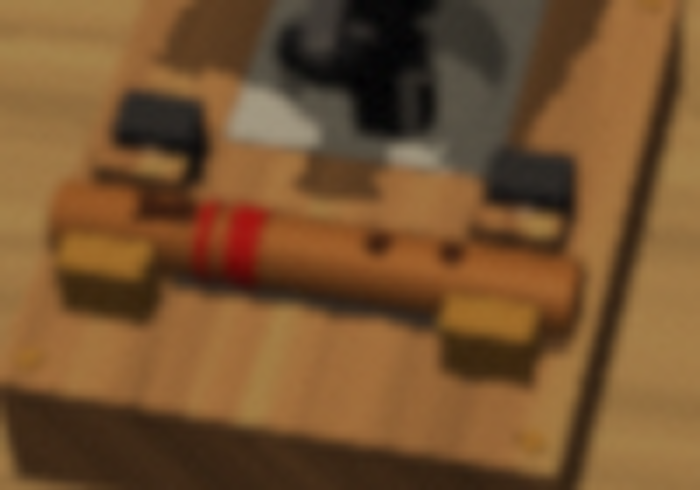

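The pads have nearly reached the whistle, which is not yet pressed. The micro-step torque holds a very repeatable plateau of 0.166, so this is still free turning. I'll continue in 0.02 steps until it ramps.

Run:
```python
from h import *
q=np.load("q.npy"); z=np.load("q0.npy")[5]; T=[]
for i in range(25):
    q[5]+=.02; arm.set_joints(q); T.append((q[5]-z,arm.get_joint_torque()[5],*(arm.get_force()[:2])))
    if i>5 and T[-1][1]>np.median([x[1] for x in T[2:6]])+.03: break
np.save("q.npy",q); print(np.array(T).round(3),arm.get_time_s())
```

```text
[[ 1.396  0.129 -5.636 -6.488]
 [ 1.416  0.131 -5.011 -6.137]
 [ 1.436  0.131 -6.055 -5.748]
 [ 1.456  0.131 -6.085 -7.23 ]
 [ 1.476  0.131 -5.952 -6.065]
 [ 1.496  0.131 -6.561 -5.835]
 [ 1.516  0.13  -5.68  -5.997]
 [ 1.536  0.132 -5.839 -5.804]
 [ 1.556  0.138 -6.048 -5.128]
 [ 1.576  0.143 -6.218 -5.835]
 [ 1.596  0.149 -6.219 -6.314]
 [ 1.616  0.155 -5.778 -5.655]
 [ 1.636  0.161 -7.772 -6.223]] 29.2083
```

The ramp starts at 1.534 rad, with a slope of about 0.3 N m/rad as specified. 10 N should come near 1.79, so eight more steps.

Run:
```python
from h import *
q=np.load("q.npy"); z=np.load("q0.npy")[5]; T=[]
for i in range(8):
    q[5]+=.02; arm.set_joints(q); T.append((q[5]-z,arm.get_joint_torque()[5]))
    if T[-1][1]>.212: break
print(np.array(T).round(3).tolist(),arm.get_time_s(),arm.get_joint_pos()[5]-q[5])
p=arm.get_eef_pos(); arm.gripper_to(26); print(arm.get_gripper_width(),arm.get_force())
arm.line_to([p[0],p[1],110],v=80)
arm.move_pose([WELL[0]-120,WELL[1]-150,220],down(BY+np.pi/2-1.2)); arm.pause(.3)
t=cam("top");s=cam("scene");print(arm.get_time_s())
a=cv2.resize(t["img"][215:315,305:395],None,fx=4.4,fy=4.4,interpolation=2);b=cv2.resize(s["img"][170:270,230:330],None,fx=4.4,fy=4.4,interpolation=2)
cv2.imwrite("pics/l.png",np.hstack([a,b])[:,:,::-1])
```

```text
[[1.656, 0.167], [1.676, 0.173], [1.696, 0.179], [1.716, 0.185], [1.736, 0.191], [1.756, 0.197], [1.776, 0.203], [1.796, 0.209]] 31.2083 -0.002664032611699063
26.132058882641022 [-0.03481466 -0.8973327   0.74823793]
34.2833
```

View pics/l.png

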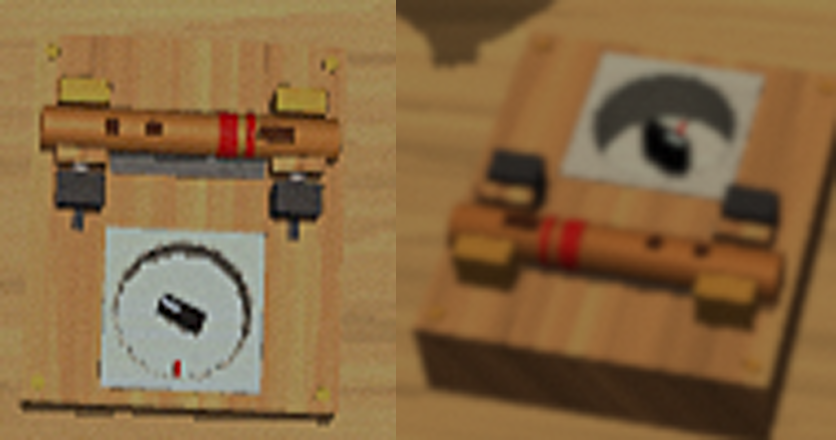

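The whistle sits flush between the pads and both fence posts. The knob reads about 2.1 rad in the picture, against 2.04 expected. The hand is clear and nothing else was touched.

```bash
python3 -c "
from cell import arm
arm.sign_off(); print(arm.get_time_s())"
```

```text
the job is handed in; nothing more can be done
the job is handed in; nothing more can be done
```

The red-banded whistle is clamped against the brass fence at about 10 N. The hand is clear, and I handed the job in at about 34 s of the 72 s allowed.

- **Placing:** I laid the whistle flat across the bed and let go. Contact with the bed came at about 5 N, and the picture showed the whistle centred and free in the gap.
- **Turning:** I gripped the knob once and turned it 1.80 rad clockwise. Torque began to rise 1.53 rad after the start, and I stopped 0.26 rad later. That means 10.5 N by angle; the torque rise of 0.078 N m gives 9.8 N.
- **Final picture:** It shows the whistle flush between the pads and both fence posts after the hand left. I read the knob at about 2.1 rad, against about 2.04 expected.

**Checks that disagreed:**
- **Torque after larger steps:** Torque readings at rest after the 0.05 and 0.1 rad steps were misleading, with the wrong sign and a size that scaled with the step. I switched to small equal steps and used the joint torque instead. Those readings stayed about 0.09 N m below the stated free-turning torque, so I relied only on their rise.
- **Camera offset:** The two cameras differed by about 2 to 3 mm, so I averaged them.
- **Sideways force:** About 9 N built up on the hand during the turn. I took it to be from the knob grip and not the well; it disappeared on release.

I did not re-check the other objects after the job, but the hand only went near the banded whistle and the clamp.

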